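# Close up the calligraphy things

### The job

The writing is done: first slide the lid of the ink-slab case fully shut, before the ink dries, then gently push the drawer of the seal chest fully home so that the two seal stones standing in it stay upright. Do it by pushing with the fingertips only: pick nothing up, and leave everything else on the table where it stands.

Things in the scene. Friction and masses are not known exactly. Their poses are not given: they have to be found in the camera images.
- inkcase: Ink-slab case: a low mid-brown wooden box fixed to the table, 110 (its x) x 170 (its y) x 35 mm, with two thin side rails up to 45 mm high along its long sides and a black ink slab inside. Origin: centre of its underside, on the table. z up; its own +y is the direction in which the lid is pushed to shut it. It may stand on either side of the table.
- lid (a joint): Dark sliding lid of the ink-slab case, in m: 0 = fully shut (a stop), larger = more open, towards the case's own -y; 0.095 is the limit. It slides level, does not lift off, resists with about 1.5 N and stays where it is left.
- lid_bar (a point): Middle of the outer face of the ivory push bar on the lid; this face looks to the case's -y and is the end of the lid too. The bar is 70 mm long (along the case's x), 12 mm thick and reaches from 41.5 to 58.5 mm above the table; this point is 50 mm above the table and moves with the lid. Push it towards the case's +y. When shut this face stands 3 mm beyond the case's end wall.
- chest: Seal chest: a dark wooden chest fixed to the table, 160 deep (its x) x 180 (its y) x 100 mm high, with one drawer in its front. Origin: on the table under the middle of its front edge; the chest extends from there along its own +x, and the drawer comes out along its own -x. It may stand on either side of the table.
- drawer (a joint): Drawer of the seal chest, in m: 0 = fully home (a stop), larger = pulled further out, towards the chest's own -x; 0.105 is the limit. It resists with about 1.5 N plus 4 N per m/s and stays where it is left.
- drawer_face (a point): Middle of the flat outer face of the drawer's front board, 50 mm above the table; moves with the drawer. The board is 172 mm wide, 12 mm thick and reaches from 12 to 88 mm above the table, with a flat brass plate (no knob) in its middle. Push it towards the chest's own +x. When home the board covers the front of the chest.
- seal_green: Green seal stone, loose, 22 x 22 x 50 mm, standing on end in the open drawer, whose floor is 22 mm above the table. Origin: centre of its underside; z along its length. Topples if the drawer is slammed.
- seal_rose: Rose-coloured seal stone, loose, the same size, standing on end beside the green one in the drawer. Origin: centre of its underside; z along its length.
- ink_bottle: Black ink bottle with a red cap, loose, diameter 60, height 75 mm. Origin: centre of its underside. Leave alone.
- tea_cup: White tea cup, loose, diameter 72, height 70 mm. Origin: centre of its underside. Leave alone.
- water_dish: Blue water dish, loose, diameter 90, height 30 mm. Origin: centre of its underside. Leave alone.
- log_block: Slice of a branch, loose, diameter 48, height 34 mm. Origin: centre of its underside. Leave alone.
- paperweight: Brass bar paperweight, loose, 26 (its x) x 170 (its y) x 14 mm with a small stud on top up to 26 mm. Origin: centre of its underside. Leave alone.
There are look-alikes about, which are no part of the job. Leave any pink look-alike of the inkcase alone.

How it is judged:
By the outcome, as a careful person would: the job done as asked, in the order asked, and still so for the second after the job is handed in, with the robot touching nothing.
It also fails if it takes over 50 s, if anything falls off the work surface, if the arm or the gripper's body presses on something with over 40 N, if the wrist force passes 120 N, or if a joint passes its speed limit or range.

### The arm

A 7-joint arm with a two-finger parallel gripper is mounted at the origin on the work surface. World frame = base frame: x ahead of the robot, y to its left, z up, the work surface at z = 0. Lengths are in mm, angles in rad, forces in N, time in s.
With the tool pointing down it reaches from about 425 to 925 mm from the base axis. Payload 6.8 kg.
Tool frame: the origin (TCP) lies at the very end of the fingers, on their centre line; the grasp point (between the pads) lies r.grip_depth behind it (r.grip_depth is the distance from the TCP to the grasp point, in mm); z points along the fingers, y is the line along which they close (so a half turn about z gives the same grasp; the last joint's range is limited). The gripper opens to 85 mm and grips with 20 to 120 N. Pads are 22 mm wide; open, the fingers measure 114 mm over their backs; the gripper's body (76 mm by 85 mm) begins 54 mm behind the grasp point. The pads swing forward as they close: fully open they stand 13 mm farther back than shut.
Start: joints at [1.08, 0.477, 0.022, 1.555, -0.011, 1.109, -0.083], TCP at [252.136, -626.159, 231.308] pointing down, gripper open.
Joint ranges: [-2.96, 2.96], [-0.34, 2.1], [-1.41, 1.46], [0.24, 2.44], [-1.37, 4.51], [0.17, 1.92], [-2.96, 2.96]. Speed limits (rad/s): [2.39, 2.39, 3.14, 3.14, 3.14, 3.14, 3.14].

### API

Orientations are given as a rotation vector (axis times angle).
In Python, from workcell import r gives the robot as it stands.
- The arm moves only by the tool jog_arm, never from a script. Its argument "increments" is a list of rows, each a list of 5 numbers: the shift along the tool's x, y, z in m, then the turn about the tool's z in degrees, then the gripper command: -1 is fully open, 1 is shut, values between are in proportion. A call has 1 to 5 rows; each row is the pose to reach, as a shift and turn from the pose commanded when the call began, along the tool's axes at that moment; what a row does not reach only later rows make up. A row lasts 1/12 s, in which the tool goes at most 41.7 mm and 7.16 degrees, less where a joint would pass 70% of its speed; a pose out of reach is approached as far as the arm can. A call with a gripper value outside its range is refused whole. The fingers move at their own pace and stop on an object; "newtons" is the grip in N (left out, the last holds). Time passes only in rows, so rows that repeat a pose let the fingers close. It gives the time, the measured TCP pose, the force, the opening and the grip force at its end, in the units of the state.
- r.get_state(): the state, without advancing time (a new reading comes with each control period).
- r.read_camera(name): name is "scene" or "top" or "wrist"; returns the picture (384x512x3 uint8, red, green, blue); there is no depth.
- r.camera_params(name): a dict with "fx", "fy", "cx", "cy" (pixels), "rvec" (rotation vector, rad) and "tvec" (3), from world to camera coordinates, as OpenCV has them. Camera axes: x right, y down, z forward; pixel columns grow to the right and rows downward; lengths in mm; the calibration is good to about 2 mm. A picture is of the moment at which its call begins: read the wrist's pose just before it. camera_params takes no time and is no camera call; for the wrist camera it gives the pose at the moment of the call.
- r.job_done(): hands the job in; it is judged then, once.
The state is a dict: "time_s": time; "joint_pos": joint angles; "qd": joint speeds; "tau": joint torques, N m; "tcp_pos": TCP position; "eef_rot": TCP orientation; "force": force on the tool from outside, world axes, zero at the start; "moment": the same for the moment, N m; "opening": opening from 0.0 (shut) to 1.0 (fully open); "gripper_force": force on a finger pad.
Only numpy, scipy, OpenCV 4.12 (cv2) and the standard library are available. Lean on these libraries where they do the work, as an engineer would, in place of code of your own. Each camera call takes 0.05 s, during which the arm holds its last target. There are 200 camera calls.

## Working session

There is one attempt and no reset: what is moved stays moved. The work goes in short steps, Python scripts to look and compute and a tool call to move; the robot and the scene stay as the last step left them, time stands still between calls to the robot, and variables do not carry over. Pictures are saved under pics/ and viewed, at most 10 in all, crops included, and the job is handed in when it is done.

Besides the shell and the picture viewer there is one more tool, called after ">>>" in YAML: its name, and indented under it one key for each argument. jog_arm: Moves the arm, as the interface text tells. Its arguments: {"type":"object","properties":{"increments":{"type":"array"},"newtons":{"type":"number"}},"required":["increments"]}

```bash
mkdir -p pics; cat > h.py <<'E'
import numpy as np, cv2
from workcell import r
def snap(n,f):
    p=r.camera_params(n); im=r.read_camera(n); cv2.imwrite(f,im[:,:,::-1]); return im,p
def ray(p,uv,z):
    R=cv2.Rodrigues(np.array(p["rvec"],float))[0]; t=np.array(p["tvec"],float).ravel()
    c=-R.T@t; d=R.T@np.array([(uv[0]-p["cx"])/p["fx"],(uv[1]-p["cy"])/p["fy"],1])
    return c+d*(z-c[2])/d[2]
def proj(p,X):
    K=np.array([[p["fx"],0,p["cx"]],[0,p["fy"],p["cy"]],[0,0,1]],float)
    return cv2.projectPoints(np.array(X,float).reshape(-1,1,3),np.array(p["rvec"],float),np.array(p["tvec"],float),K,None)[0].reshape(-1,2)
E
python3 - <<'E'
from h import *
a,p=snap("top","pics/top0.png"); b,q=snap("scene","pics/scene0.png")
cv2.imwrite("pics/top.png",cv2.resize(a,(800,600),interpolation=cv2.INTER_CUBIC)[:,:,::-1])
cv2.imwrite("pics/scene.png",cv2.resize(b,(800,600),interpolation=cv2.INTER_CUBIC)[:,:,::-1])
import pickle; pickle.dump((p,q),open("p.pkl","wb"))
print(p,q); print(r.get_state()); print(r.grip_depth)
E
```

```text
{'fx': 382.73067894866347, 'fy': 382.73067894866347, 'cx': 254.22182802525265, 'cy': 192.4736308716879, 'rvec': array([ 2.14365704, -2.19309091,  0.08244969]), 'tvec': array([ -11.71935943,  603.64605446, 1191.72776628])} {'fx': 394.29579031873277, 'fy': 394.29579031873277, 'cx': 252.14245276815262, 'cy': 190.65897239851353, 'rvec': array([ 2.08630258,  0.8670859 , -0.41716725]), 'tvec': array([-377.31609654, -224.22598433, 1956.81945467])}
{'time_s': 0.1, 'joint_pos': array([ 1.07989343,  0.4777069 ,  0.02229797,  1.5563716 , -0.01150965,
        1.10930459, -0.08312388]), 'qd': array([-9.10242865e-04, -2.17195949e-03, -3.68319856e-04, -2.19626209e-03,
        3.76849683e-05, -1.44212951e-04,  7.49926872e-05]), 'tau': array([ 5.98111612e-03, -5.97755420e+01,  1.61441009e+00, -2.81953651e+01,
        1.28729426e-02,  5.04643918e-03,  3.61042873e-05]), 'tcp_pos': array([ 251.93969978, -625.62931584,  230.42110474]), 'eef_rot': array([-3.08262979e+00, -5.97382133e-01,  6.37656368e-04]), 'force': array([0.47743133, 0.35871175, 0.03054323]), 'moment': array([0.03212952, 0.05451078, 0.0248239 ]), 'gripper_force': 0.0, 'opening': 1.0001013067542808}
18.700000000000003
```

View pics/top.png

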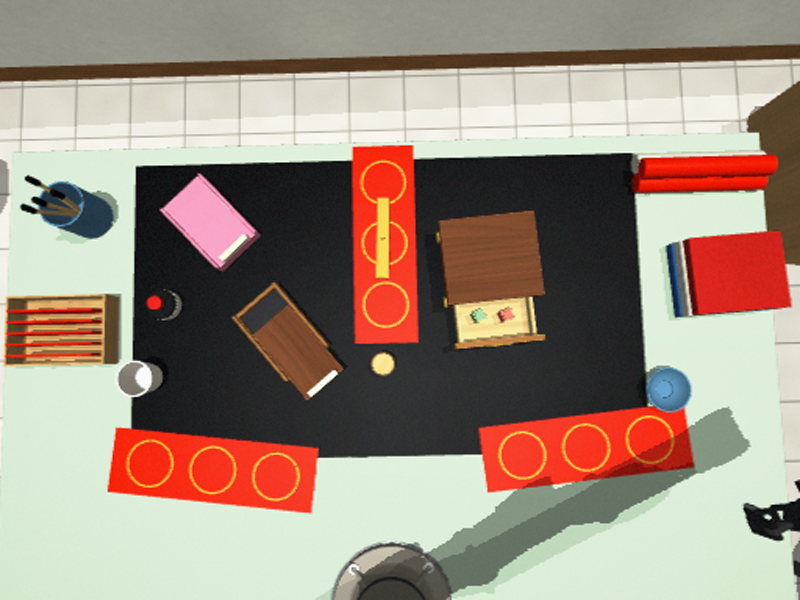

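View pics/scene.png

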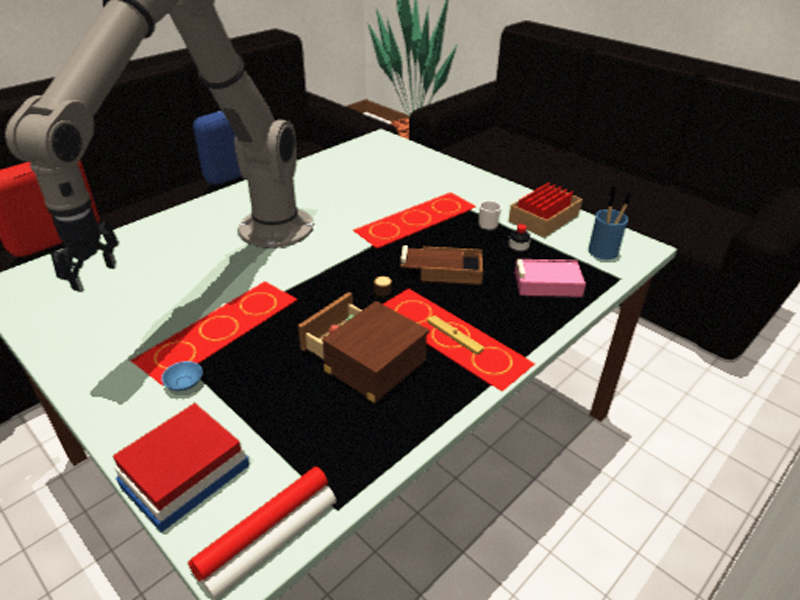

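The top view has two ink-case candidates. The mid-brown one is at (290,340) with a black slab, a dark lid and its ivory bar at (322,383). The pink one is at (210,222). The brown one fits and the pink one is the look-alike. The drawer front runs (455,346)-(545,338). Next, an enlarged crop to confirm.

```bash
python3 - <<'E'
from h import *
a=cv2.imread("pics/top0.png")
c=cv2.resize(a[175:260,145:230],(500,500),interpolation=cv2.INTER_CUBIC)   # scale 5.882
d=cv2.resize(a[130:230,275:355],(300*4//3-0,500),interpolation=cv2.INTER_CUBIC) # scale 5
cv2.imwrite("pics/crop.png",np.hstack([c,d[:,:300]]) if d.shape[1]==300 else np.hstack([cv2.resize(c,(400,400)),cv2.resize(d,(320,400))]))
E
```

```text
(no output)
```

View pics/crop.png

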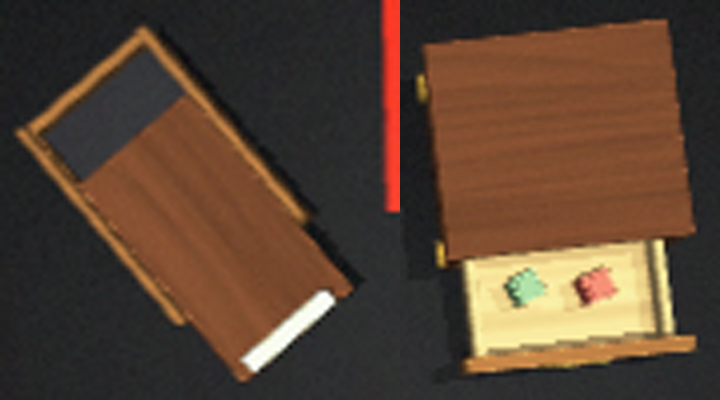

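The crop confirms it: the brown case has its lid half open over the black slab, with the ivory bar at lower right. The drawer has both stones standing, green at (525,287) and rose at (597,285). Now the fit.

```bash
python3 - <<'E'
from h import *
import pickle
from scipy.optimize import least_squares
p,q=pickle.load(open("p.pkl","rb"))
R=cv2.Rodrigues(p["rvec"])[0]; print("cam",(-R.T@p["tvec"]).round())
L=lambda u,v:(145+u/4.706-.4,175+v/4.706-.4); D=lambda u,v:(275+u/4-.4,130+v/4-.4)
M=lambda a:np.array([[np.cos(a),-np.sin(a)],[np.sin(a),np.cos(a)]])
def fit(name,loc,pix,z,x0):
    loc=np.array(loc,float)
    f=lambda s:(proj(p,np.c_[(loc@M(s[2]).T)+s[:2],np.full(len(loc),z)])-pix).ravel()
    s=least_squares(f,x0,x_scale=[100,100,1]).x; print(name,s.round(3),np.degrees(s[2]).round(1),f(s).round(1)); return s
def cen(P):return P.mean(0)
pc=np.array([L(20,130),L(143,28),L(305,218),L(182,323)])
W=[ray(p,u,45)[:2] for u in pc]; print("case corners",np.round(W))
d=(W[0]+W[1]-W[2]-W[3]); a=np.arctan2(d[1],d[0])-np.pi/2
s=fit("case",[[-55,85],[55,85],[55,-85],[-55,-85]],pc,45,[*np.mean(W,0),a])
b=np.array([ray(p,u,58.5)[:2] for u in (L(245,373),L(336,301))]);print("bar",b.round(1),np.linalg.norm(b[0]-b[1]))
for x in b: print(" bar local",(M(s[2]).T@(x-s[:2])).round(1))
ph=np.array([D(25,43),D(268,20),D(293,232),D(45,262)])
W=[ray(p,u,100)[:2] for u in ph]; print("chest",np.round(W)); d=W[0]+W[1]-W[2]-W[3]
t=fit("chest",[[160,90],[160,-90],[0,-90],[0,90]],ph,100,[*((W[2]+W[3])/2),np.arctan2(d[1],d[0])])
for u in (D(65,362),D(66,374),D(295,337),D(295,350)):
    for z in(88,): x=ray(p,u,z)[:2]; print("board",z,x.round(1),(M(t[2]).T@(x-t[:2])).round(1))
for u in (D(125,287),D(197,285)): x=ray(p,u,72)[:2]; print("seal",(M(t[2]).T@(x-t[:2])).round(1))
print("log",ray(p,(383/1.5625,364/1.5625),34).round(1))
st=r.get_state(); T=cv2.Rodrigues(st["eef_rot"])[0]; print(T.round(3))
E
```

```text
cam [ 493.  -41. 1241.]
case corners [[579. 306.]
 [645. 224.]
 [516. 116.]
 [448. 198.]]
case [547.016 211.033  -0.882] -50.5 [-0.4  0.3  0.3 -0.7  0.5 -0.2 -0.3  0.6]
bar [[415.7 154.7]
 [461.   94.7]] 75.13771447116616
 bar local [ -40.  -137.2]
 bar local [  35.  -140.4]
chest [[ 753. -111.]
 [ 766. -295.]
 [ 605. -306.]
 [ 587. -121.]]
chest [ 5.97758e+02 -2.14110e+02  7.60000e-02] 4.4 [ 0.6  0.9 -0.9  0.7 -0.8  0.   1.2 -1.5]
board 88 [ 511.9 -134.3] [-79.5  86.1]
board 88 [ 502.9 -134.8] [-88.5  86.3]
board 88 [ 526.7 -307. ] [-77.9 -87.2]
board 88 [ 517.  -306.6] [-87.6 -86.1]
seal [-27.1  33.2]
seal [-31.  -21.6]
log [475.8   5.8  34. ]
[[ 0.928  0.374 -0.001]
 [ 0.374 -0.928  0.002]
 [-0.    -0.002 -1.   ]]
```

>>> jog_arm:
  increments:
    - [0.032, -0.024, 0, 0, 1]
    - [0.064, -0.048, 0, 0, 1]
    - [0.096, -0.072, 0, 0, 1]
    - [0.128, -0.096, 0, 0, 1]
    - [0.16, -0.12, 0, 0, 1]
  newtons: 40

```text
time_s: 0.52
tcp_pos: [356.2, -453.2, 230.9]
eef_rot: [-3.084, -0.597, 0.001]
force: [0.6, -0.9, 0.5]
opening: 0.3
gripper_force: 0.0
```

>>> jog_arm:
  increments:
    - [0.032, -0.024, 0, 0, 1]
    - [0.064, -0.048, 0, 0, 1]
    - [0.096, -0.072, 0, 0, 1]
    - [0.128, -0.096, 0, 0, 1]
    - [0.16, -0.12, 0, 0, 1]

```text
time_s: 0.93
tcp_pos: [459.7, -282.1, 231.1]
eef_rot: [-3.084, -0.597, 0.001]
force: [-0.3, -0.2, 0.9]
opening: -0.002
gripper_force: 0.0
```

>>> jog_arm:
  increments:
    - [0.016, -0.035, 0, -3.5, 1]
    - [0.026, -0.072, 0, -7, 1]
    - [0.03, -0.11, 0, -10.5, 1]
    - [0.034, -0.148, 0, -14, 1]
    - [0.038, -0.186, 0, -17.5, 1]

```text
time_s: 1.35
tcp_pos: [424.1, -95.5, 231.0]
eef_rot: [-2.956, -1.065, 0.001]
force: [0.9, 2.3, 0.1]
opening: -0.001
gripper_force: 0.0
```

>>> jog_arm:
  increments:
    - [0.022, -0.029, 0.01, 0, 1]
    - [0.044, -0.058, 0.02, 0, 1]
    - [0.066, -0.087, 0.03, 0, 1]
    - [0.088, -0.116, 0.045, 0, 1]
    - [0.11, -0.145, 0.06, 0, 1]

```text
time_s: 1.77
tcp_pos: [417.7, 86.1, 171.0]
eef_rot: [2.957, 1.059, 0.002]
force: [1.7, 0.9, 1.0]
opening: -0.001
gripper_force: 0.0
```

>>> jog_arm:
  increments:
    - [0.009, -0.012, 0.02, 0, 1]
    - [0.009, -0.012, 0.03, 0, 1]
    - [0.009, -0.012, 0.03, 0, 1]

```text
time_s: 2.02
tcp_pos: [415.4, 99.5, 139.2]
eef_rot: [-2.956, -1.063, 0.007]
force: [-0.2, -0.5, -0.3]
opening: -0.002
gripper_force: 0.0
```

```bash
cat >> h.py <<'E'
def state():
    s=r.get_state(); T=cv2.Rodrigues(np.array(s["eef_rot"]))[0]; return s,T,np.degrees(np.arctan2(T[1,0],T[0,0]))
E
python3 - <<'E'
from h import *
s,T,y=state(); print(s["tcp_pos"],y,s["force"],s["joint_pos"].round(2))
im,p=snap("wrist","pics/w1.png")
for X in ([440,123,50],[s["tcp_pos"][0],s["tcp_pos"][1],50]): print(proj(p,X))
cv2.imwrite("pics/w1b.png",cv2.resize(im,(800,600),interpolation=cv2.INTER_CUBIC)[:,:,::-1])
E
```

```text
[415.4451712   99.47356884 139.24914051] 39.573987841140756 [-0.20877971 -0.48362468 -0.2633794 ] [ 0.06  0.24 -0.49  2.18  0.16  0.76 -1.42]
[[244.14152365 145.63618338]]
[[247.77703837 192.50460313]]
```

View pics/w1b.png

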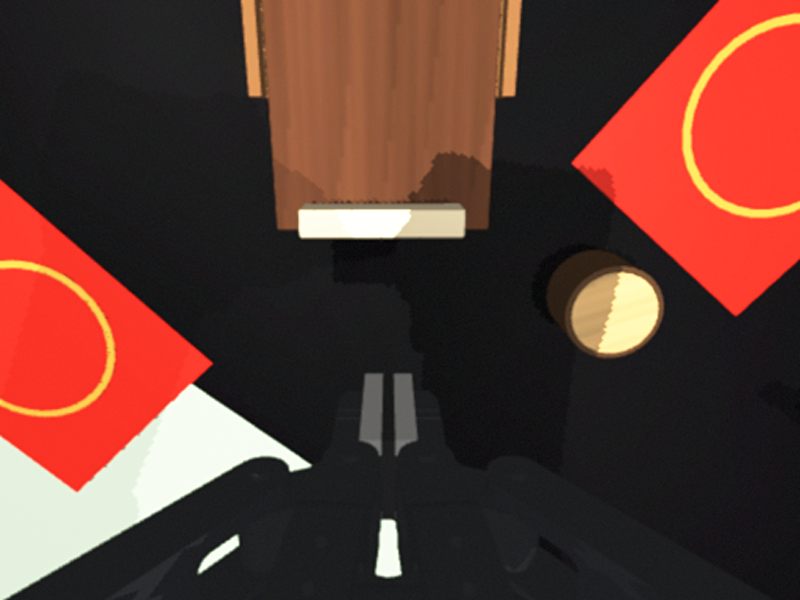

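The wrist view shows the open brown case straight ahead. Its ivory bar spans (299-465, 205-237), squarely in front of the closed fingers, and the log is off to the right at (613,310). I'll lower next, then push along tool x.

>>> jog_arm:
  increments:
    - [0, 0, 0.035, 0, 1]
    - [0, 0, 0.07, 0, 1]
    - [0, 0, 0.093, 0, 1]
    - [0, 0, 0.093, 0, 1]

```text
time_s: 2.4
tcp_pos: [415.4, 96.9, 45.7]
eef_rot: [2.958, 1.056, -0.01]
force: [-0.6, -0.6, -0.2]
opening: -0.0
gripper_force: 0.0
```

>>> jog_arm:
  increments:
    - [0.006, 0, 0, 0, 1]
    - [0.012, 0, 0, 0, 1]
    - [0.018, 0, 0, 0, 1]
    - [0.024, 0, 0, 0, 1]
    - [0.03, 0, 0, 0, 1]

```text
time_s: 2.82
tcp_pos: [441.8, 118.9, 49.5]
eef_rot: [2.957, 1.059, 0.003]
force: [-0.5, -1.7, 1.3]
opening: 0.001
gripper_force: 0.8
```

>>> jog_arm:
  increments:
    - [0.006, 0, 0.002, 0, 1]
    - [0.012, 0, 0.003, 0, 1]
    - [0.018, 0, 0.003, 0, 1]
    - [0.024, 0, 0.003, 0, 1]
    - [0.03, 0, 0.003, 0, 1]

```text
time_s: 3.23
tcp_pos: [464.0, 138.1, 45.2]
eef_rot: [-2.957, -1.06, 0.001]
force: [-1.2, -1.1, 1.2]
opening: 0.003
gripper_force: 0.8
```

>>> jog_arm:
  increments:
    - [0.003, 0, 0, 0, 1]
    - [0.006, 0, 0, 0, 1]
    - [0.008, 0, 0, 0, 1]
    - [0.01, 0, 0, 0, 1]
    - [0.01, 0, 0, 0, 1]

```text
time_s: 3.65
tcp_pos: [471.6, 144.4, 45.3]
eef_rot: [-2.957, -1.06, -0.001]
force: [-0.1, 0.2, 0.6]
opening: -0.004
gripper_force: 0.1
```

>>> jog_arm:
  increments:
    - [0.001, 0, 0, 0, 1]
    - [0.002, 0, 0, 0, 1]
    - [0.003, 0, 0, 0, 1]
    - [0.003, 0, 0, 0, 1]

```text
time_s: 3.98
tcp_pos: [473.8, 146.1, 45.3]
eef_rot: [-2.957, -1.06, -0.0]
force: [-1.7, 0.8, -0.1]
opening: 0.0
gripper_force: 0.5
```

>>> jog_arm:
  increments:
    - [0.001, 0, 0, 0, 1]
    - [0.002, 0, 0, 0, 1]
    - [0.003, 0, 0, 0, 1]
    - [0.003, 0, 0, 0, 1]

```text
time_s: 4.32
tcp_pos: [474.3, 146.4, 44.9]
eef_rot: [2.956, 1.059, -0.007]
force: [-6.2, -4.2, 5.8]
opening: -0.001
gripper_force: 3.4
```

>>> jog_arm:
  increments:
    - [0.001, 0, 0, 0, 1]
    - [0.002, 0, 0, 0, 1]
    - [0.002, 0, 0, 0, 1]

```text
time_s: 4.57
tcp_pos: [474.4, 146.4, 44.6]
eef_rot: [2.955, 1.058, -0.012]
force: [-9.5, -6.0, 8.4]
opening: -0.0
gripper_force: 5.6
```

>>> jog_arm:
  increments:
    - [-0.01, 0, 0, 0, 1]
    - [-0.03, 0, 0, 0, 1]
    - [-0.045, 0, -0.02, 0, 1]
    - [-0.045, 0, -0.055, 0, 1]
    - [-0.045, 0, -0.095, 0, 1]

```text
time_s: 4.98
tcp_pos: [441.0, 119.5, 140.0]
eef_rot: [-2.957, -1.059, 0.005]
force: [0.8, -0.0, -0.6]
opening: 0.002
gripper_force: 0.0
```

```bash
python3 - <<'E'
from h import *
s,T,y=state(); print(s["tcp_pos"],y,s["force"])
im,p=snap("wrist","pics/w2.png")
cv2.imwrite("pics/w2b.png",cv2.resize(im,(800,600),interpolation=cv2.INTER_CUBIC)[:,:,::-1])
E
```

```text
[440.98129894 119.53644485 140.01777704] 39.42285061628983 [ 0.76919427 -0.02023135 -0.61312719]
```

View pics/w2b.png

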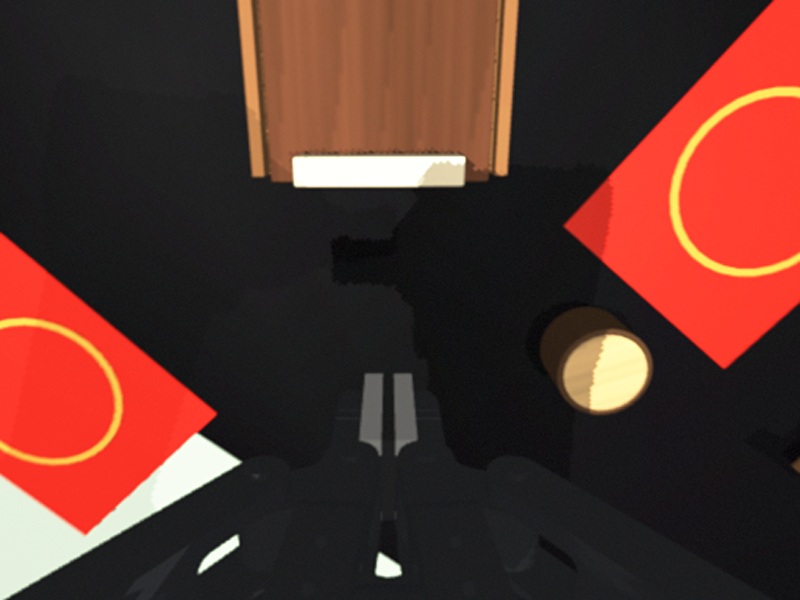

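The bar at (378,172) now protrudes only slightly past the rail ends at (258,178) and (502,175), so the lid is shut. The log at (605,372) is untouched. Next, the drawer.

>>> jog_arm:
  increments:
    - [-0.022, 0.031, 0, 7, 1]
    - [-0.044, 0.062, 0, 14, 1]
    - [-0.066, 0.093, 0, 21, 1]
    - [-0.088, 0.124, 0, 28, 1]
    - [-0.11, 0.155, 0, 35, 1]

```text
time_s: 5.45
tcp_pos: [457.0, -70.9, 140.9]
eef_rot: [3.139, 0.113, 0.005]
force: [0.8, 0.5, 0.1]
opening: -0.0
gripper_force: 0.0
```

>>> jog_arm:
  increments:
    - [0, 0.034, 0, 0, 1]
    - [0, 0.068, 0, 0, 1]
    - [0, 0.102, 0, 0, 1]
    - [0, 0.136, 0, 0, 1]
    - [0, 0.15, 0, 0, 1]

```text
time_s: 5.87
tcp_pos: [468.2, -224.3, 140.8]
eef_rot: [3.136, 0.113, 0.004]
force: [-0.7, -0.5, 0.0]
opening: 0.005
gripper_force: 0.0
```

```bash
python3 - <<'E'
from h import *
s,T,y=state(); print(s["tcp_pos"],y,s["force"])
im,p=snap("wrist","pics/w3.png")
print(proj(p,[[510,-221,50],[510,-221,88],[s["tcp_pos"][0],s["tcp_pos"][1],50]])*1.5625)
cv2.imwrite("pics/w3b.png",cv2.resize(im,(800,600),interpolation=cv2.INTER_CUBIC)[:,:,::-1])
E
```

```text
[ 468.16385494 -224.25866754  140.76104227] 4.132937371379993 [-0.65541335 -0.50210797  0.04963675]
[[384.71428073 210.70630612]
 [384.58381173 227.32655489]
 [385.33686305 301.68994628]]
```

View pics/w3b.png

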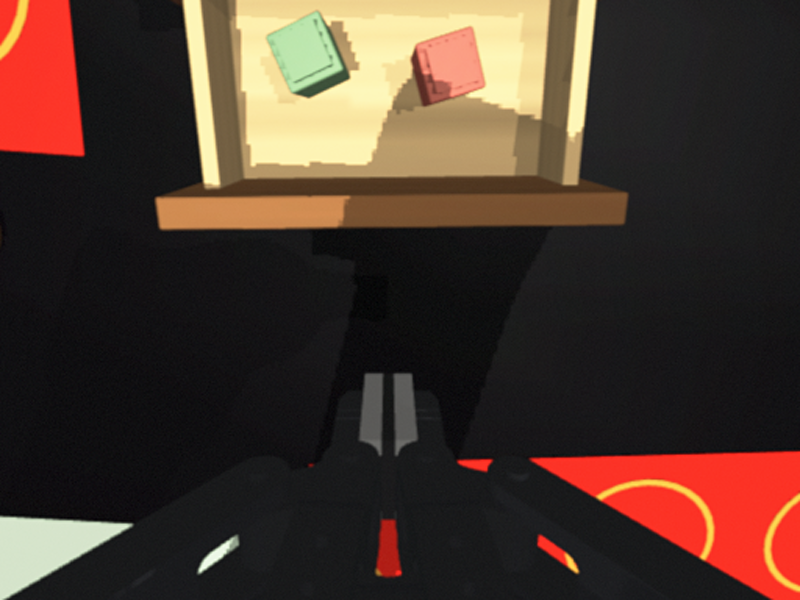

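The drawer board's near edge runs (158,230)-(627,223), square to the fingers and where I predicted it. The green stone at (308,55) and the rose stone at (448,65) are upright. I'll lower, approach and push slowly.

>>> jog_arm:
  increments:
    - [0, 0, 0.03, 0, 1]
    - [0, 0, 0.06, 0, 1]
    - [0, 0, 0.088, 0, 1]
    - [0, 0, 0.088, 0, 1]
    - [0.005, 0, 0.088, 0, 1]

```text
time_s: 6.33
tcp_pos: [471.4, -217.7, 51.6]
eef_rot: [-3.138, -0.122, 0.005]
force: [-0.2, -0.2, 0.7]
opening: 0.0
gripper_force: 0.0
```

>>> jog_arm:
  increments:
    - [0.004, 0, 0, 0, 1]
    - [0.008, 0, 0, 0, 1]
    - [0.012, 0, 0, 0, 1]
    - [0.015, 0, 0, 0, 1]
    - [0.017, 0, 0, 0, 1]

```text
time_s: 6.75
tcp_pos: [491.1, -217.0, 53.2]
eef_rot: [3.139, 0.122, 0.003]
force: [-0.7, -0.3, -0.8]
opening: -0.001
gripper_force: 0.0
```

>>> jog_arm:
  increments:
    - [0.002, 0, 0, 0, 1]
    - [0.004, 0, 0, 0, 1]
    - [0.006, 0, 0, 0, 1]
    - [0.008, 0, 0, 0, 1]
    - [0.01, 0, 0, 0, 1]

```text
time_s: 7.17
tcp_pos: [499.7, -216.1, 52.2]
eef_rot: [-3.139, -0.121, 0.001]
force: [-2.3, -0.2, 2.1]
opening: -0.002
gripper_force: 0.9
```

>>> jog_arm:
  increments:
    - [0.002, 0, 0, 0, 1]
    - [0.004, 0, 0, 0, 1]
    - [0.006, 0, 0, 0, 1]
    - [0.008, 0, 0, 0, 1]
    - [0.01, 0, 0, 0, 1]

```text
time_s: 7.58
tcp_pos: [509.7, -215.3, 52.2]
eef_rot: [-3.139, -0.121, 0.001]
force: [-1.9, 0.4, 0.8]
opening: 0.0
gripper_force: 0.8
```

>>> jog_arm:
  increments:
    - [0.0025, 0, 0, 0, 1]
    - [0.005, 0, 0, 0, 1]
    - [0.0075, 0, 0, 0, 1]
    - [0.01, 0, 0, 0, 1]
    - [0.0125, 0, 0, 0, 1]

```text
time_s: 8.0
tcp_pos: [522.4, -214.3, 52.2]
eef_rot: [-3.139, -0.122, 0.0]
force: [-2.2, 1.1, -0.9]
opening: 0.002
gripper_force: 0.8
```

>>> jog_arm:
  increments:
    - [0.0025, 0, 0, 0, 1]
    - [0.005, 0, 0, 0, 1]
    - [0.0075, 0, 0, 0, 1]
    - [0.01, 0, 0, 0, 1]
    - [0.0125, 0, 0, 0, 1]

```text
time_s: 8.42
tcp_pos: [534.9, -213.3, 52.3]
eef_rot: [-3.139, -0.122, 0.0]
force: [-1.6, 2.0, -0.9]
opening: 0.001
gripper_force: 0.8
```

>>> jog_arm:
  increments:
    - [0.0025, 0, 0, 0, 1]
    - [0.005, 0, 0, 0, 1]
    - [0.0075, 0, 0, 0, 1]
    - [0.01, 0, 0, 0, 1]
    - [0.0125, 0, 0, 0, 1]

```text
time_s: 8.83
tcp_pos: [547.4, -212.4, 52.3]
eef_rot: [-3.139, -0.121, 0.0]
force: [-1.3, 0.3, -2.0]
opening: 0.001
gripper_force: 0.8
```

>>> jog_arm:
  increments:
    - [0.0025, 0, 0, 0, 1]
    - [0.005, 0, 0, 0, 1]
    - [0.0075, 0, 0, 0, 1]
    - [0.01, 0, 0, 0, 1]
    - [0.0125, 0, 0, 0, 1]

```text
time_s: 9.25
tcp_pos: [559.9, -211.4, 52.4]
eef_rot: [-3.139, -0.122, -0.0]
force: [-2.2, 1.4, 0.3]
opening: -0.002
gripper_force: 0.8
```

>>> jog_arm:
  increments:
    - [0.0025, 0, 0, 0, 1]
    - [0.005, 0, 0, 0, 1]
    - [0.0075, 0, 0, 0, 1]
    - [0.01, 0, 0, 0, 1]
    - [0.0125, 0, 0, 0, 1]

```text
time_s: 9.67
tcp_pos: [572.4, -210.5, 52.4]
eef_rot: [3.139, 0.121, 0.0]
force: [-2.3, 1.2, 0.7]
opening: 0.003
gripper_force: 0.8
```

>>> jog_arm:
  increments:
    - [0.001, 0, 0, 0, 1]
    - [0.002, 0, 0, 0, 1]
    - [0.003, 0, 0, 0, 1]
    - [0.004, 0, 0, 0, 1]
    - [0.005, 0, 0, 0, 1]

```text
time_s: 10.08
tcp_pos: [572.4, -210.7, 51.8]
eef_rot: [-3.139, -0.119, 0.014]
force: [-16.6, 0.4, 11.5]
opening: 0.002
gripper_force: 8.4
```

>>> jog_arm:
  increments:
    - [0.001, 0, 0, 0, 1]
    - [0.002, 0, 0, 0, 1]
    - [0.003, 0, 0, 0, 1]
    - [0.004, 0, 0, 0, 1]
    - [0.005, 0, 0, 0, 1]

```text
time_s: 10.5
tcp_pos: [572.3, -210.7, 51.5]
eef_rot: [-3.138, -0.117, 0.03]
force: [-31.4, 2.5, 26.3]
opening: -0.002
gripper_force: 16.0
```

It stopped at x=572, where the 12 mm board covers the chest front (598-12-11 = 575). I'll back off and check.

>>> jog_arm:
  increments:
    - [-0.012, 0, 0, 0, 1]
    - [-0.03, 0, 0, 0, 1]
    - [-0.06, 0, 0, 0, 1]
    - [-0.09, 0, -0.02, 0, 1]
    - [-0.11, 0, -0.05, 0, 1]

```text
time_s: 10.92
tcp_pos: [468.2, -218.3, 100.4]
eef_rot: [-3.138, -0.12, 0.009]
force: [-0.4, -0.6, 0.8]
opening: -0.002
gripper_force: 0.0
```

>>> jog_arm:
  increments:
    - [0, 0, -0.03, 0, 1]
    - [0, 0, -0.06, 0, 1]
    - [0, 0, -0.09, 0, 1]
    - [0, 0, -0.09, 0, 1]

```text
time_s: 11.25
tcp_pos: [476.6, -220.0, 198.9]
eef_rot: [3.134, 0.12, 0.018]
force: [0.7, -0.2, -0.6]
opening: 0.0
gripper_force: 0.0
```

```bash
python3 - <<'E'
from h import *
s,T,y=state(); print(s["tcp_pos"],s["force"])
a,_=snap("wrist","pics/w4.png"); b,_=snap("top","pics/top4.png"); c,_=snap("scene","pics/s4.png")
o=np.hstack([cv2.resize(b[80:260,75:345],(450,300),interpolation=cv2.INTER_CUBIC),cv2.resize(a,(350,300))])
o2=cv2.resize(c[110:280,120:400],(800,300+186),interpolation=cv2.INTER_CUBIC)[:300]
cv2.imwrite("pics/chk.png",np.vstack([o,o2])[:,:,::-1])
E
```

```text
[ 476.58245238 -220.03985295  198.87108145] [ 0.71827915 -0.15745358 -0.59238149]
```

View pics/chk.png

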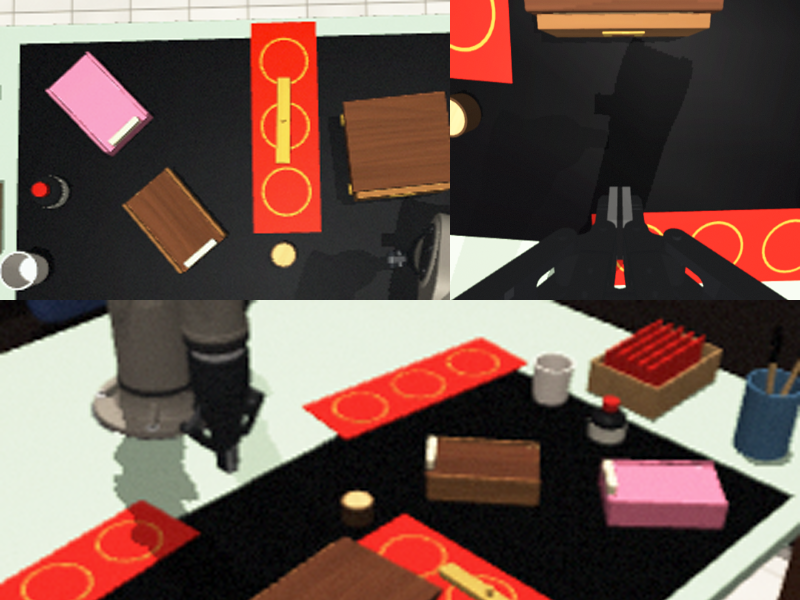

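The lid is fully shut (bar at (200,253) flush with the case end). The drawer is home (board at (623,25) against the chest front), and everything else stands where it was.

```bash
python3 -c "
from workcell import r
print(r.job_done())"
```

```text
the job is handed in; nothing more can be done
None
```

I slid the ink-slab case lid fully shut first, then pushed the seal-chest drawer slowly home and handed the job in; the seals stood upright before the push but can't be seen in the closed drawer, and nothing else in the camera views had moved.

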